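Run the loaded carrier into the tray sealer past its spring catch

ROBOT

A 6-joint arm with a two-finger parallel gripper is mounted at the origin on the work surface. World frame = base frame: x ahead of the robot, y to its left, z up, the work surface at z = 0. Lengths are in m, angles in degrees, forces in N, time in s.
With the tool pointing down it reaches from about 0.325 to 0.875 m from the base axis. Payload 4.4 kg.
Tool frame: the origin (TCP) lies at the centre of the arm's flange, where the gripper is bolted on; the fingertips stand 173 mm ahead of it and the grasp point (between the pads) lies 155 mm ahead of it; z points along the fingers, y is the direction in which the jaws open and shut (so a half turn about z gives the same grasp; the last joint's range is limited). The gripper opens to 85 mm and grips with 20 to 120 N. Pads are 22 mm wide; open, the fingers measure 114 mm over their backs; the gripper's body (76 mm by 85 mm) begins 54 mm behind the grasp point. The pads swing forward as they close: fully open they stand 13 mm farther back than shut.
Start: joints at [-79.498, 11.837, 88.321, -0, 79.842, -8.623], TCP at [0.188, -0.543, 0.405] pointing down, gripper open.
Joint ranges: [-156.59, 156.59], [-49.26, 127.26], [12.9, 141.05], [-63.56, 243.56], [4.71, 150.69], [-161.64, 161.64]. Speed limits (degrees/s): [159.86, 159.86, 180, 180, 180, 180].

INTERFACE

Orientations are given as a 3x3 rotation matrix whose columns are the frame's x, y, z axes.
In Python, from bench import readout, viewer, manip, spotter gives the robot as it stands. The module is installed in compiled form; this text tells all that it offers.
- The arm moves only by the shell command python3 -m jog 'ROWS' [FORCE]. ROWS is JSON, a list of rows, each a list of 7 numbers: the opening in per cent of the stroke, from 0 (shut) to 100 (fully open), then the shift along the tool's x, y, z in m, then the turn, a rotation vector about the tool's x, y, z in degrees. A call has 1 to 8 rows; each row shifts and turns the commanded pose from where the row before left it, along the tool's axes as they then stand; what a row does not reach is not made up. A row lasts 1/12 s, in which the tool goes at most 41.7 mm and 7.16 degrees, less where a joint would pass 70% of its speed; a pose out of reach is approached as far as the arm can. A call is refused whole if a number of a shift passes 0.0417 or a number of a turn 7.16, either way. A call with a gripper value outside its range is refused whole. The fingers move at their own pace and stop on an object; FORCE is the grip in N (left out, the last holds). Time passes only in rows, so rows that do not move let the fingers close. It gives the time, the measured TCP pose, the force and the opening at its end, in the units of the state.
- readout.get_state(): the state, without advancing time (a new reading comes with each control period).
- viewer.read_camera(name): name is "scene" or "top"; returns a dict with "color" (420x560x3 uint8, blue, green, red), "range_z" (420x560 float32, m along the optical axis (not along the pixel's ray), 0 where there is no reading), "fx", "fy", "cx", "cy" (pixels), "R" (3x3) and "t" (3): a world point X has camera coordinates R X + t. Camera axes: x right, y down, z forward; pixel columns grow to the right and rows downward; lengths in m; the calibration is good to about 2 mm. A picture is of the moment at which its call begins.
- manip.close_job(): hands the job in, once; it reports no verdict.
Trained networks look in the newest picture that a camera, given by its name, has taken for a name from the list of things; names that differ only in an ending like _2 or _b are one class to them, and where a whole thing is asked for, a point or a joint stands for the part that bears it (a point fixed in the world has none). Each returns a list of dicts, best first, with "p" (0 to 1); they miss things now and then, are a little off and sometimes report something else, mostly with a low value. They report only what shows in the picture. A call takes as long as a camera call.
- spotter.find_in(camera, query): "uv" ([column, row] in pixels, amid what is visible of it).
- spotter.outline_of(camera, query): "mask" (420x560 bool, what is visible of it) and "uv" ([column, row] in pixels, amid what is visible of it).
The state is a dict: "time": time; "qpos": joint angles; "joint_velocities": joint speeds; "effort": joint torques, N m; "position": TCP position; "tool_rot": TCP orientation; "force": force on the tool from outside, world axes, zero at the start; "torque": the same for the moment, N m; "gripper_width": finger opening in m.
Only numpy, scipy, OpenCV 4.12 (cv2) and the standard library are available. Lean on these libraries where they do the work, as an engineer would, in place of code of your own. Each camera call takes 0.05 s, during which the arm holds its last target. There are 200 camera calls.

TASK

Run the loaded carrier into the tray sealer: with your fingertips, press the spring catch's bar down and keep it down while you push the carrier's upright tab along the rails until its front edge is over the stop pin, then push on until the carrier is home against the end stop and the pin has sprung up behind it. Push only - do not lift the carrier or take the foil tray out of it, leave the other things on the bench where they are, and finish with your hand clear.

Things in the scene. Friction and masses are not known exactly. Their poses are not given: they have to be found in the camera images.
- sealer: Fixed tray sealer, 200 mm wide (x), 450 long (y). Origin on the bench under the middle of the rails; +y is the way the carrier slides in; catch on its -x (worker's) side. Rails along y: runner tops 72 mm high, guide lips to 86.5 mm high and 96.5 mm either side of centre hold the carrier's edges down (1.5 mm play). The open head rises from y +200 to +340, 320 high; control strip under 54 high.
- press_bar (a point): Centre of the top of the spring catch's steel press bar, just outside the worker's-side guide lip: 30 mm wide (sealer x), 90 long (sealer y), top level, 88 mm above the bench when up. Axes as the sealer's. It goes straight down when pressed anywhere on its top: 3 N to start, about 7 N fully down (12 mm).
- stop_pin (a point): Centre of the top of the catch's upright stop pin, 12 mm diameter, one piece with the press bar, 45 mm inward (+x of the sealer) and 46 mm ahead (+y) of the bar's centre. Up, it stands 6.5 mm above the worker's-side runner and blocks the carrier; with the bar 7 mm or more down the carrier passes over it and then keeps it down. It springs up when nothing holds it.
- catch (a joint): Travel of the catch (press bar and pin together) in m: 0 is up, 0.012 fully down.
- carrier: Loose aluminium frame plate, 180 mm wide (x) by 176 long (y) by 8 thick, 0.4 kg, with a foil tray hung in its opening, lying on the rails at the loading end and sliding easily. Origin under its middle; axes along the sealer's. It runs 193 to 205 mm from its start to home.
- tab_back (a point): Centre of the rear (-y) face of the carrier's upright push tab: a flat wing 5 mm thick, 30 high, reaching out over the press bar to 134 mm from the centre line. Lower edge 15 mm below this point (4 mm above the raised bar), top 15 mm above. Push it towards +y of the sealer. The face is 28 mm behind the carrier's front edge; at the start 44 to 56 mm ahead of the bar's rear end.
- front_edge (a point): Middle of the front (+y) edge of the carrier, half-way up the plate. At the start 1 to 13 mm short of the stop pin's near side; home, it touches the end stop.
- rear_edge (a point): Middle of the rear (-y) edge of the carrier, half-way up the plate. Home, it is just past the stop pin.
- end_stop (a point): Middle of the face of the sealer's end stop, which the carrier's front edge meets when home. The stop is a steel bar 20 mm high across the rails.
- tray: Loaded foil tray (rim 121 x 146 mm, 38 deep, roast standing 10 mm above the rim) that hangs loose by its rim in the carrier and rides along. Origin at the middle of the rim's underside.
- tray_rim (a point): Centre of that tray at rim height.
- waiting_tray: Another filled foil tray waiting on the bench, 121 x 146 x 47 mm. Leave alone. Origin under its middle.
- shaker: Steel seasoning shaker, 54 mm diameter, 100 mm high, standing on the worker's side of the sealer. Leave alone. Origin under its middle.
- probe: Probe thermometer lying on the bench in front of the catch, 170 mm long along its y, 14 mm high. Leave alone. Origin on the bench near its middle.
- glove_box: Carton of gloves, 120 x 220 x 83 mm. Leave alone. Origin under its middle.
- spray: Clear spray bottle with a white cap, 60 mm diameter, 170 mm high, beyond the sealer's head end. Leave alone. Origin under its middle.

How it is judged (in metres and radians):
On the way, in this order (a step that is already met when the one before it is completed fails the run):
1. the fingers press the catch down while the carrier is still behind the stop pin (value of joint catch above 0.0065 m and contact force between the fingers and catch above 0.5 N and y of front_edge in the frame of stop_pin below -0.004 m), for 0.1 s.
2. with the fingers still holding the catch down, the carrier's front edge is over the stop pin (y of front_edge in the frame of stop_pin above 0 m and contact force between the fingers and catch above 0.5 N), for 0.04 s.
At the end, for the whole second after the job is handed in: The carrier is home within 9 mm of the end stop, behind it the catch is up again (less than 2 mm down), the foil tray still hangs in the carrier, and all is at rest (y of rear_edge in the frame of stop_pin above 0.004 m and horizontal distance between front_edge and end_stop below 0.009 m and value of joint catch below 0.002 m and linear speed of each of carrier, tray below 0.01 m/s and angle between carrier's own z axis and vertical below 0.05 rad and distance between tray_rim and carrier below 0.014 m); the robot touches nothing.
It fails at once if the carrier is lifted (8 mm) or tipped (z of carrier in the frame of sealer above 0.08 m or angle between carrier's own z axis and vertical above 0.1 rad).
It fails at once if the foil tray is lifted out of the carrier (its rim rises 10 mm or it tips) (z of tray_rim in the frame of carrier above 0.019 m or angle between tray's own z axis and vertical above 0.15 rad).
It fails at once if another thing on the bench is moved by more than 15 mm (distance of any of waiting_tray, shaker, probe, glove_box, spray from where it was at the start of the episode above 0.015 m).
It also fails if it takes over 38 s, if anything falls off the work surface, if the arm or the gripper's body presses on something with over 40 N, if the wrist force passes 120 N, or if a joint passes its speed limit or range.

## Working session

There is one attempt and no reset: what is moved stays moved. The work goes in short steps, Python scripts to look and compute and a shell command to move; the robot and the scene stay as the last step left them, time stands still between calls to the robot, and variables do not carry over. Pictures are saved under pics/ and viewed, about 8 in all and at most 12, crops included, and the job is handed in when it is done.

```bash
mkdir -p pics; cat > h.py <<'E'
import numpy as np,cv2
from bench import readout,viewer,manip,spotter
def world(c,u,v,z=None):
    z=c["range_z"][int(round(v)),int(round(u))] if z is None else z
    p=np.array([(u-c["cx"])/c["fx"]*z,(v-c["cy"])/c["fy"]*z,z])
    return c["R"].T@(p-c["t"])
def cloud(c):
    v,u=np.mgrid[:420,:560];z=c["range_z"].astype(float)
    P=np.stack([(u-c["cx"])/c["fx"]*z,(v-c["cy"])/c["fy"]*z,z],-1)
    W=(P-c["t"])@c["R"]; W[z==0]=np.nan
    return W
def proj(c,X):
    p=c["R"]@np.asarray(X)+c["t"];return p[0]/p[2]*c["fx"]+c["cx"],p[1]/p[2]*c["fy"]+c["cy"]
E
python3 - <<'E'
from h import *
ims=[]
for n in("scene","top"):
    c=viewer.read_camera(n);np.save(f"{n}.npy",c,allow_pickle=True)
    cv2.imwrite(f"pics/{n}1.png",cv2.resize(c["color"],(800,600)))
    for q in("sealer","press_bar","carrier","tab_back","tray","shaker","probe","waiting_tray","glove_box","spray","stop_pin","end_stop"):
        r=spotter.find_in(n,q)[:2]
        print(n,q,[(np.round(d["uv"]),round(d["p"],2),np.round(world(c,*d["uv"]),3)) for d in r])
s=readout.get_state();print(s["position"],s["tool_rot"],s["force"],s["time"])
E
```

```text
scene sealer [(array([320., 204.]), 0.57, array([0.577, 0.142, 0.019]))]
scene press_bar [(array([246., 235.]), 0.56, array([ 0.526, -0.131,  0.087]))]
scene carrier [(array([254., 260.]), 0.86, array([ 0.596, -0.174,  0.084])), (array([248., 235.]), 0.42, array([ 0.528, -0.126,  0.084]))]
scene tab_back [(array([252., 257.]), 0.57, array([ 0.583, -0.169,  0.08 ]))]
scene tray [(array([274., 264.]), 0.6, array([ 0.647, -0.15 ,  0.088]))]
scene shaker [(array([277., 168.]), 0.7, array([0.403, 0.134, 0.067])), (array([257., 254.]), 0.52, array([ 0.59 , -0.157,  0.086]))]
scene probe [(array([228., 222.]), 0.57, array([ 0.41 , -0.095,  0.013]))]
scene waiting_tray [(array([133., 306.]), 0.64, array([ 0.441, -0.471,  0.045])), (array([323., 207.]), 0.22, array([0.596, 0.137, 0.023]))]
scene glove_box [(array([314., 112.]), 0.72, array([0.321, 0.424, 0.069]))]
scene spray [(array([377., 120.]), 0.64, array([0.553, 0.455, 0.151])), (array([255., 260.]), 0.15, array([ 0.595, -0.169,  0.076]))]
scene stop_pin [(array([250., 236.]), 0.52, array([ 0.536, -0.127,  0.09 ]))]
scene end_stop [(arr
[... 662 characters left out ...]
ray([ 0.406, -0.101,  0.012]))]
top waiting_tray [(array([445., 247.]), 0.76, array([ 0.418, -0.463,  0.041]))]
top glove_box [(array([ 94., 261.]), 0.68, array([0.36 , 0.444, 0.068])), (array([329., 180.]), 0.43, array([ 0.581, -0.151,  0.079]))]
top spray [(array([ 95., 188.]), 0.58, array([0.54 , 0.439, 0.111]))]
top stop_pin [(array([317., 204.]), 0.95, array([ 0.517, -0.119,  0.087]))]
top end_stop [(array([230., 169.]), 0.74, array([0.616, 0.111, 0.019]))]
[ 0.18836688 -0.54328203  0.40469389] [[ 9.44805864e-01  3.27630706e-01 -2.62477432e-05]
 [ 3.27630705e-01 -9.44805864e-01 -1.60542989e-05]
 [-3.00589030e-05  6.56862907e-06 -1.00000000e+00]] [ 0.42055373  1.33664382 -0.70431427] 1.3
```

View pics/scene1.png

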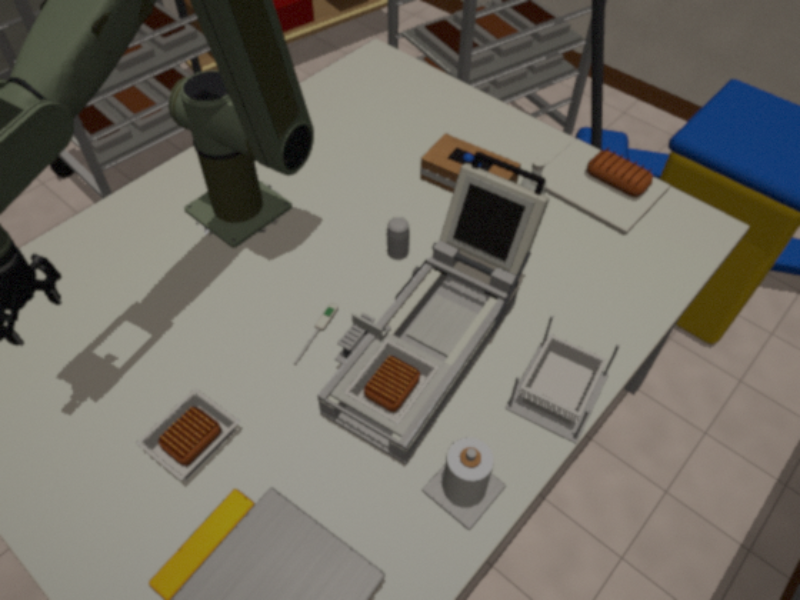

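View pics/top1.png

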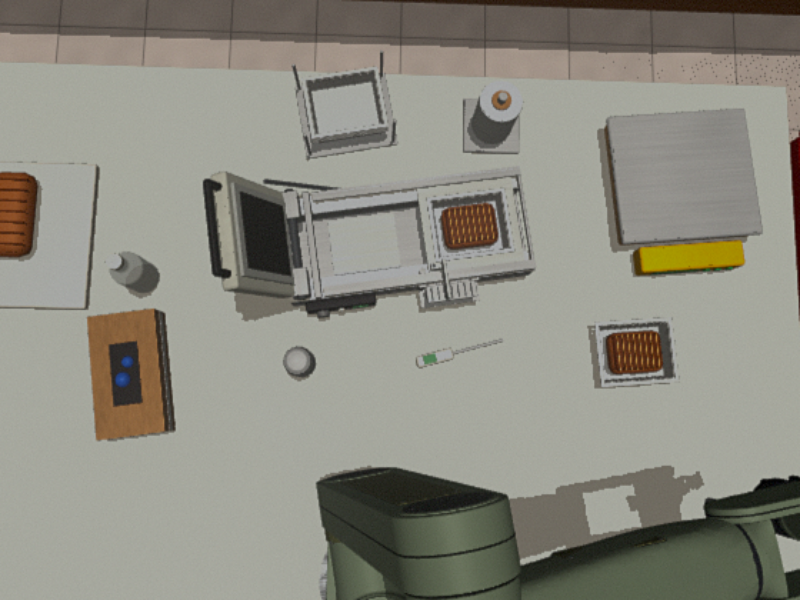

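Scene: press bar at about (450,290) px in the top view, with the tab wing across it at (447,270). Sealer +y points left in the image and is yawed a few degrees. Next I refine with the depth cloud.

```bash
python3 - <<'E'
from h import *
c=np.load("top.npy",allow_pickle=True).item();s=np.load("scene.npy",allow_pickle=True).item()
W=cloud(c);W2=cloud(s)
reg=lambda W,z0,z1:(W[...,2]>z0)&(W[...,2]<z1)&(W[...,0]>.45)&(W[...,0]<.8)&(W[...,1]>-.3)&(W[...,1]<.1)
m=reg(W,.06,.1); P=W[m][:,:2].astype(np.float32)
r=cv2.minAreaRect(P);print("rect",r)
# yaw refine: outer lip edge on far side: max x per y bin (clear of bar)
b=[(P[(abs(P[:,1]-y)<.004)][:,0].max(),y) for y in np.arange(-.24,.08,.01)]
b=np.array(b);print(np.polyfit(b[:,1],b[:,0],1), np.round(b[::4],3))
b=np.array([(np.nanmin(P[(abs(P[:,1]-y)<.004)][:,0]),y) for y in np.arange(-.26,.1,.01)]);print(np.round(b,3).tolist())
for n,w in(("top",W),("scene",W2)):
    q=w[reg(w,.098,.14)];q=q[(q[:,0]<.64)&(q[:,1]>-.2)&(q[:,1]<-.05)]
    print(n,"tab",len(q),np.round(q,3).tolist()[:60])
crop=c["color"][170:225,280:360];cv2.imwrite("pics/crop1.png",cv2.resize(crop,(800,550),interpolation=cv2.INTER_CUBIC))
E
```

```text
rect ((0.6145981550216675, -0.07439504563808441), (0.23470540344715118, 0.3734898269176483), 7.763128280639648)
[-0.15977627  0.71699767] [[ 0.755 -0.24 ]
 [ 0.749 -0.2  ]
 [ 0.742 -0.16 ]
 [ 0.735 -0.12 ]
 [ 0.73  -0.08 ]
 [ 0.722 -0.04 ]
 [ 0.716  0.   ]
 [ 0.711  0.04 ]]
[[0.561, -0.26], [0.56, -0.25], [0.558, -0.24], [0.557, -0.23], [0.556, -0.22], [0.554, -0.21], [0.551, -0.2], [0.55, -0.19], [0.548, -0.18], [0.545, -0.17], [0.509, -0.16], [0.508, -0.15], [0.507, -0.14], [0.504, -0.13], [0.503, -0.12], [0.501, -0.11], [0.5, -0.1], [0.498, -0.09], [0.497, -0.08], [0.5, -0.07], [0.524, -0.06], [0.528, -0.05], [0.526, -0.04], [0.525, -0.03], [0.523, -0.02], [0.522, -0.01], [0.52, 0.0], [0.518, 0.01], [0.517, 0.02], [0.515, 0.03], [0.513, 0.04], [0.512, 0.05], [0.51, 0.06], [0.508, 0.07], [0.506, 0.08], [0.506, 0.09]]
top tab 84 [[0.57, -0.098, 0.118], [0.569, -0.1, 0.124], [0.569, -0.096, 0.109], [0.567, -0.098, 0.119], [0.567, -0.1, 0.123], [0.567, -0.096, 0.106], [0.564, -0.097, 0.124], [0.564, -0.1, 0.123], [0.565, -0.096, 0.105], [0.562, -0.098, 0.121], [0.561, -0.1, 0.123], [0
[... 1887 characters left out ...]
29, -0.106, 0.119], [0.534, -0.107, 0.124], [0.536, -0.105, 0.124], [0.536, -0.101, 0.12], [0.51, -0.111, 0.102], [0.511, -0.108, 0.1], [0.515, -0.108, 0.104], [0.519, -0.108, 0.108], [0.523, -0.108, 0.11], [0.526, -0.107, 0.113], [0.527, -0.104, 0.111], [0.531, -0.104, 0.114], [0.537, -0.106, 0.121], [0.54, -0.105, 0.123], [0.542, -0.103, 0.123], [0.543, -0.1, 0.121], [0.514, -0.108, 0.098], [0.517, -0.106, 0.099], [0.523, -0.108, 0.106], [0.527, -0.108, 0.11], [0.528, -0.105, 0.108], [0.533, -0.106, 0.113], [0.536, -0.105, 0.115], [0.538, -0.104, 0.115], [0.543, -0.104, 0.12], [0.544, -0.102, 0.119], [0.55, -0.103, 0.126], [0.547, -0.097, 0.117], [0.52, -0.11, 0.1], [0.524, -0.109, 0.103]]
```

View pics/crop1.png

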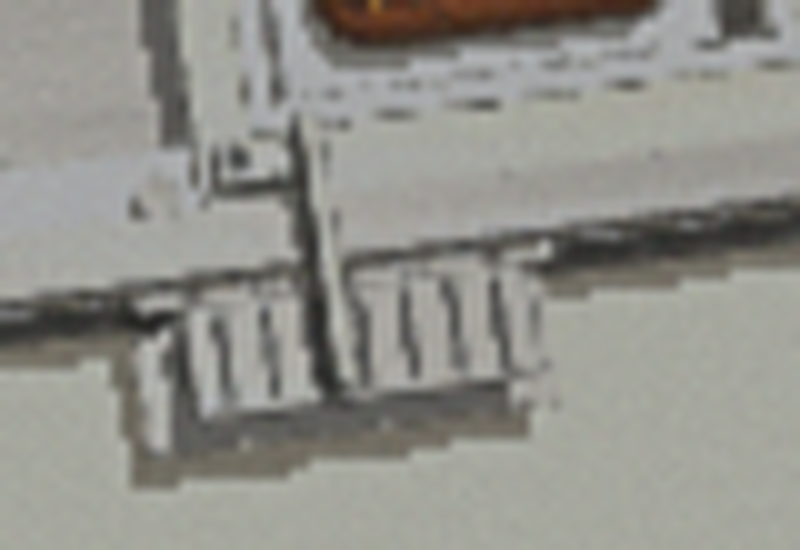

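Yaw is about 9.0°, the bar centre about (0.519,-0.121) and the tab's rear face about (0.519,-0.1085). I will align tool x with sealer x, shut the fingers, and go to a spot behind the tab.

```bash
python3 -m jog '[[0,0,0,0,0,0,5],[0,0,0,0,0,0,5],[0,0.028,-0.025,0,0,0,0],[0,0.028,-0.025,0,0,0,0],[0,0.028,-0.025,0,0,0,0],[0,0.028,-0.025,0,0,0,0],[0,0.028,-0.025,0,0,0,0],[0,0.028,-0.025,0,0,0,0]]' 60
python3 -m jog '[[0,0.028,-0.025,0,0,0,0],[0,0.028,-0.025,0,0,0,0],[0,0.028,-0.025,0,0,0,0],[0,0.028,-0.025,0,0,0,0],[0,0.028,-0.025,0.03,0,0,0],[0,0.028,-0.025,0.03,0,0,0],[0,0.0,0.0,0.02,0,0,0],[0,0,0,0,0,0,0]]'
python3 - <<'E'
from h import *
s=readout.get_state();R=s["tool_rot"];p=s["position"]
print(s["time"],p,R,s["force"],"left in tool axes",R.T@(np.array([.5209,-.133,.303])-p))
E
```

```text
time: 1.97
position: [0.3312, -0.367, 0.4049]
tool_rot: [[0.987, 0.158, 0.0], [0.158, -0.987, -0.0], [0.0, 0.0, -1.0]]
force: [-0.8, -1.0, -0.7]
gripper_width: -0.0004
time: 2.63
position: [0.4654, -0.1988, 0.3281]
tool_rot: [[0.987, 0.162, -0.008], [0.162, -0.987, 0.005], [-0.007, -0.006, -1.0]]
force: [-1.3, 0.1, -0.1]
gripper_width: -0.0003
2.6333 [ 0.46535141 -0.19876133  0.32805664] [[ 0.98670457  0.16232203 -0.00810223]
 [ 0.16236607 -0.98671738  0.00510667]
 [-0.00716569 -0.0063543  -0.99995414]] [-1.33090326  0.05358127 -0.10074697] left in tool axes [ 0.065667   -0.05571187  0.02494124]
```

```bash
python3 -m jog '[[0,0.022,-0.018,0.007,0,0,0],[0,0.022,-0.018,0.007,0,0,0],[0,0.021,-0.019,0.007,0,0,0],[0,0,0,0,0,0,0],[0,0,0,0,0,0,0],[0,0,0,0,0,0,0]]'
python3 - <<'E'
from h import *
s=readout.get_state();R=s["tool_rot"];p=s["position"]
print(s["time"],p,R,s["force"],"left in tool axes",R.T@(np.array([.5209,-.133,.303])-p))
for n in("scene","top"):
    c=viewer.read_camera(n);np.save(f"{n}.npy",c,allow_pickle=True)
    im=cv2.resize(c["color"],None,fx=8,fy=8,interpolation=cv2.INTER_CUBIC)
    for X,col in(((p+.173*R[:,2]),(0,0,255)),((.5185,-.121,.088),(0,255,0)),((.519,-.1085,.107),(255,0,0))):
        u,v=proj(c,X);cv2.circle(im,(int(u*8+4),int(v*8+4)),5,col,-1)
    u,v=proj(c,(.519,-.12,.1));x=int(u*8)-400;y=int(v*8)-300
    cv2.imwrite(f"pics/{n}2.png",im[y:y+600,x:x+800])
E
```

```text
time: 3.13
position: [0.5217, -0.1379, 0.3127]
tool_rot: [[0.987, 0.158, 0.001], [0.158, -0.987, -0.001], [0.001, 0.001, -1.0]]
force: [-0.2, -0.1, -0.2]
gripper_width: -0.0
3.1333 [ 0.52166071 -0.13786386  0.31266386] [[ 9.87428351e-01  1.58065267e-01  7.88784139e-04]
 [ 1.58066119e-01 -9.87427838e-01 -1.16920195e-03]
 [ 5.94057198e-04  1.27918320e-03 -9.99999005e-01]] [-0.17833745 -0.12331233 -0.153066  ] left in tool axes [ 1.19224979e-05 -4.93530979e-03  9.65756756e-03]
```

View pics/scene2.png

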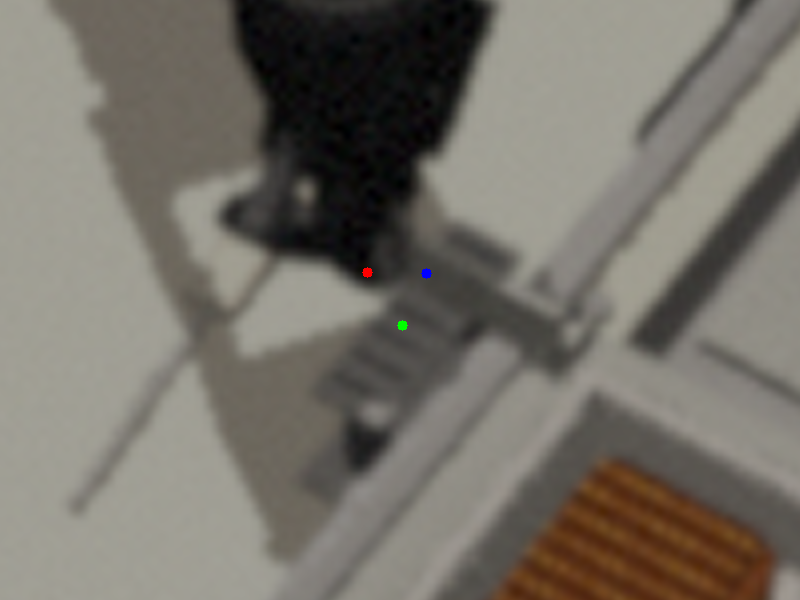

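View pics/top2.png

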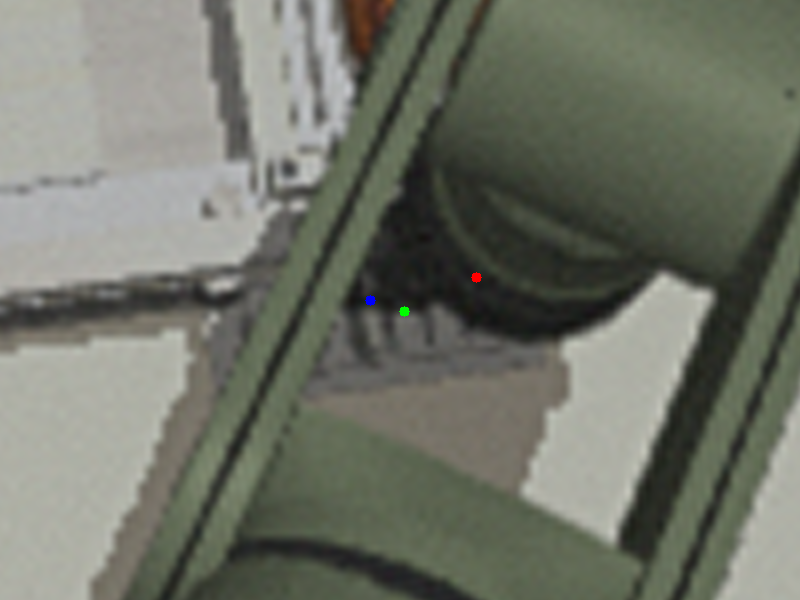

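Both views agree: the tip (red) is behind the tab and above the rear half of the bar. I go down to just above the bar, then press.

```bash
python3 -m jog '[[0,0,0,0.02,0,0,0],[0,0,0,0.016,0,0,0],[0,0,0,0.01,0,0,0],[0,0,0,0,0,0,0],[0,0,0,0,0,0,0]]'
python3 -m jog '[[0,0,0,0.005,0,0,0],[0,0,0,0.004,0,0,0],[0,0,0,0.003,0,0,0],[0,0,0,0,0,0,0],[0,0,0,0,0,0,0]]'
```

```text
time: 3.65
position: [0.5213, -0.1375, 0.2655]
tool_rot: [[0.988, 0.158, -0.001], [0.158, -0.988, 0.0], [-0.001, -0.0, -1.0]]
force: [-0.2, -0.3, 0.9]
gripper_width: -0.0002
time: 4.07
position: [0.5226, -0.1375, 0.2548]
tool_rot: [[0.987, 0.159, 0.003], [0.159, -0.987, -0.002], [0.003, 0.002, -1.0]]
force: [1.8, -2.7, 4.2]
gripper_width: 0.0
```

```bash
python3 -m jog '[[0,0,0,0.003,0,0,0],[0,0,0,0.002,0,0,0],[0,0,0,0,0,0,0],[0,0,0,0,0,0,0],[0,0,0,0,0,0,0]]'
python3 - <<'E'
from h import *
c=viewer.read_camera("scene");s=readout.get_state();R=s["tool_rot"];p=s["position"]
print(s["time"],p,s["force"],s["torque"])
im=cv2.resize(c["color"],None,fx=8,fy=8,interpolation=cv2.INTER_CUBIC)
u,v=proj(c,(.519,-.12,.1));x=int(u*8)-400;y=int(v*8)-300
cv2.imwrite("pics/scene3.png",im[y:y+600,x:x+800])
E
```

```text
time: 4.48
position: [0.5226, -0.1375, 0.2505]
tool_rot: [[0.987, 0.159, 0.003], [0.159, -0.987, -0.002], [0.002, 0.002, -1.0]]
force: [-1.9, -1.8, 8.9]
gripper_width: -0.0002
4.5333 [ 0.522597   -0.13750455  0.25052949] [-0.60138528 -2.43409048  9.22350007] [-0.30685841  0.10838947  0.01299643]
```

View pics/scene3.png

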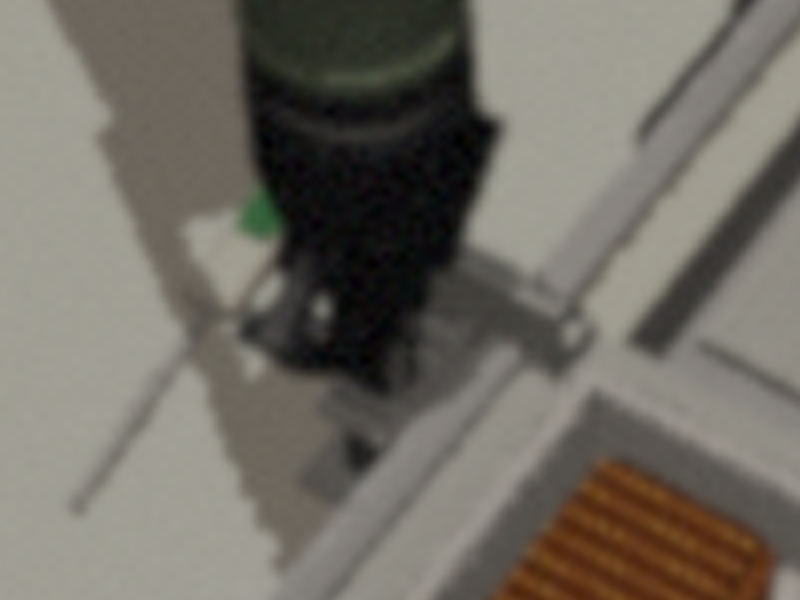

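The bar is about 10 mm down and held at 9 N, and the carrier has not moved. I push along the rail with the bar held.

```bash
python3 -m jog '[[0,0,-0.005,0,0,0,0],[0,0,-0.005,0,0,0,0],[0,0,-0.005,0,0,0,0],[0,0,-0.005,0,0,0,0]]'
python3 -m jog '[[0,0,-0.005,0,0,0,0],[0,0,-0.005,0,0,0,0],[0,0,-0.005,0,0,0,0],[0,0,-0.005,0,0,0,0],[0,0,0,0,0,0,0],[0,0,0,0,0,0,0]]'
python3 - <<'E'
from h import *
s=readout.get_state();R=s["tool_rot"];p=s["position"]
ey=np.array([-.156,.988]);print(s["time"],p,s["force"],"finger front s",ey@p[:2]+.0145)
c=viewer.read_camera("scene")
im=cv2.resize(c["color"],None,fx=8,fy=8,interpolation=cv2.INTER_CUBIC)
u,v=proj(c,(.519,-.12,.1));x=int(u*8)-300;y=int(v*8)-400
cv2.imwrite("pics/scene4.png",im[y:y+600,x:x+800])
E
```

```text
time: 4.87
position: [0.5203, -0.1194, 0.2513]
tool_rot: [[0.987, 0.159, 0.007], [0.159, -0.987, -0.007], [0.005, 0.008, -1.0]]
force: [1.4, -9.3, 7.8]
gripper_width: 0.0
time: 5.37
position: [0.517, -0.0987, 0.2512]
tool_rot: [[0.987, 0.159, 0.006], [0.159, -0.987, -0.004], [0.005, 0.005, -1.0]]
force: [2.2, -5.7, 8.8]
gripper_width: -0.0002
5.3667 [ 0.51701879 -0.09874217  0.25115103] [ 2.22875189 -5.74360418  8.78835195] finger front s -0.1637121935995432
```

View pics/scene4.png

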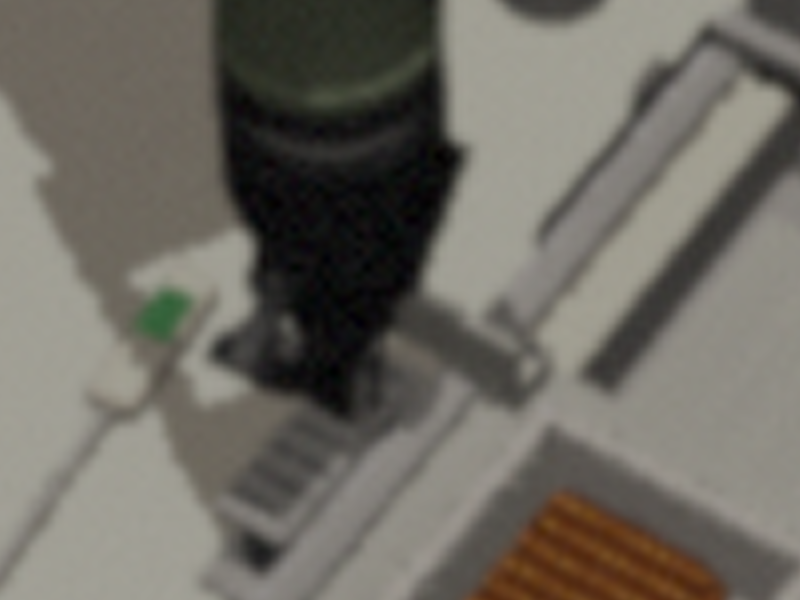

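The tab's inner end has moved to crop (530,370), so the carrier is sliding. I check the shift numerically.

```bash
cat > m.py <<'E'
from h import *
# tab rear/top s coordinate at lateral 70..105 mm, and bar height
def tab(c):
    W=cloud(c);ex=np.array([.988,.156]);ey=np.array([-.156,.988])
    t=W[...,:2]@ex-.6106;s=W[...,:2]@ey;z=W[...,2]
    m=(t>-.10)&(t<-.062)&(z>.100)&(z<.118)&(s>-.25)&(s<.06)
    return m.sum(),np.percentile(s[m],[10,50,90]) if m.sum() else None
if __name__=="__main__":
    print("old",tab(np.load("scene.npy",allow_pickle=True).item()))
    c=viewer.read_camera("scene");print("new",tab(c))
    s=readout.get_state();p=s["position"];print(s["time"],p,s["force"],"front s",-.156*p[0]+.988*p[1]+.0145)
    cv2.imwrite("pics/last.png",cv2.resize(c["color"][60:300,160:480],(800,600),interpolation=cv2.INTER_CUBIC))
E
python3 m.py
```

```text
old (np.int64(77), array([-0.18862766, -0.185692  ,  0.05919214]))
new (np.int64(73), array([-0.15390075, -0.15065962,  0.05762971]))
5.4667 [ 0.51702071 -0.09877584  0.25116398] [ 0.90168999 -4.89789161  9.3334475 ] front s -0.16374575961041543
```

The carrier moved 35 mm, so its front edge is well past the pin and holds it down. Next: back off slightly, raise the tip above the lip and bar, and push on against the tab.

```bash
python3 -m jog '[[0,0,0.008,0,0,0,0],[0,0,0,0,0,0,0],[0,0,0,-0.01,0,0,0],[0,0,0,-0.009,0,0,0],[0,0,0,0,0,0,0],[0,0,0,0,0,0,0]]'
python3 -m jog '[[0,0,-0.012,0,0,0,0],[0,0,-0.012,0,0,0,0],[0,0,-0.012,0,0,0,0],[0,0,-0.012,0,0,0,0],[0,0,-0.012,0,0,0,0],[0,0,-0.012,0,0,0,0],[0,0,-0.012,0,0,0,0],[0,0,0,0,0,0,0]]'
python3 m.py
```

```text
time: 5.97
position: [0.5164, -0.1051, 0.268]
tool_rot: [[0.987, 0.159, -0.0], [0.159, -0.987, 0.0], [-0.0, -0.0, -1.0]]
force: [-0.7, 0.3, 0.6]
gripper_width: 0.0001
time: 6.63
position: [0.5024, -0.0196, 0.2672]
tool_rot: [[0.987, 0.161, -0.002], [0.161, -0.987, 0.003], [-0.002, -0.003, -1.0]]
force: [-1.3, -0.6, 0.4]
gripper_width: -0.0
old (np.int64(77), array([-0.18862766, -0.185692  ,  0.05919214]))
new (np.int64(73), array([-0.0816214 , -0.07865389,  0.05864896]))
6.6833 [ 0.50260998 -0.02040117  0.26726597] [-0.14610454  0.08542187 -0.9317652 ] front s -0.08406351370120925
```

View pics/last.png

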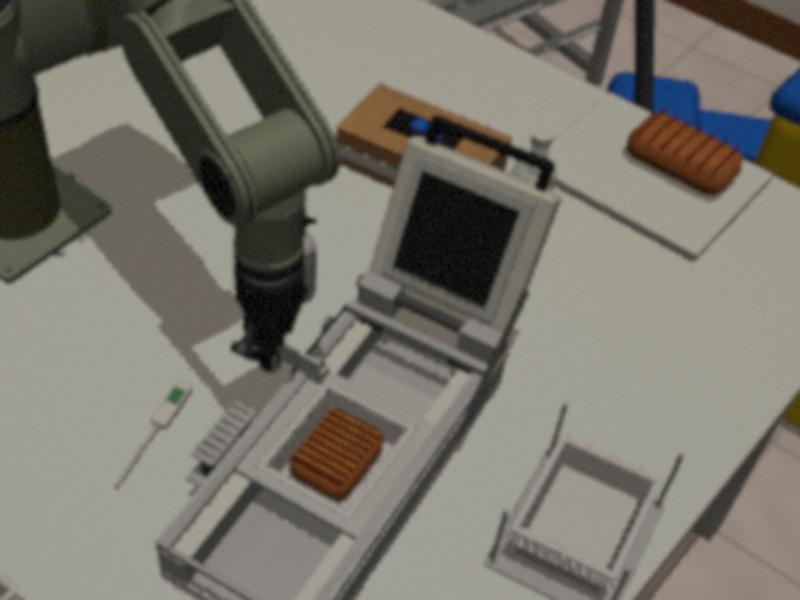

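The carrier has moved 107 mm with 86–98 mm left, and the tray is riding along. I push most of the rest, then creep to contact.

```bash
python3 -m jog '[[0,0,-0.012,0,0,0,0],[0,0,-0.012,0,0,0,0],[0,0,-0.012,0,0,0,0],[0,0,-0.012,0,0,0,0],[0,0,-0.012,0,0,0,0],[0,0,-0.010,0,0,0,0],[0,0,-0.008,0,0,0,0],[0,0,0,0,0,0,0]]'
python3 m.py
python3 -m jog '[[0,0,-0.003,0,0,0,0],[0,0,-0.003,0,0,0,0],[0,0,0,0,0,0,0],[0,0,0,0,0,0,0]]'
```

```text
time: 7.35
position: [0.4902, 0.0565, 0.2674]
tool_rot: [[0.987, 0.16, -0.002], [0.16, -0.987, 0.002], [-0.002, -0.002, -1.0]]
force: [0.4, 1.2, -0.6]
gripper_width: -0.0001
old (np.int64(77), array([-0.18862766, -0.185692  ,  0.05919214]))
new (np.int64(79), array([-0.00681128, -0.00262907,  0.05815298]))
7.4 [0.49031347 0.05589533 0.26738633] [-1.21818813 -0.47286525 -0.76931303] front s -0.006764311915005558
time: 7.73
position: [0.4899, 0.0603, 0.2675]
tool_rot: [[0.987, 0.158, -0.001], [0.158, -0.987, -0.0], [-0.001, 0.0, -1.0]]
force: [0.6, -2.7, -0.4]
gripper_width: 0.0002
```

View pics/last.png

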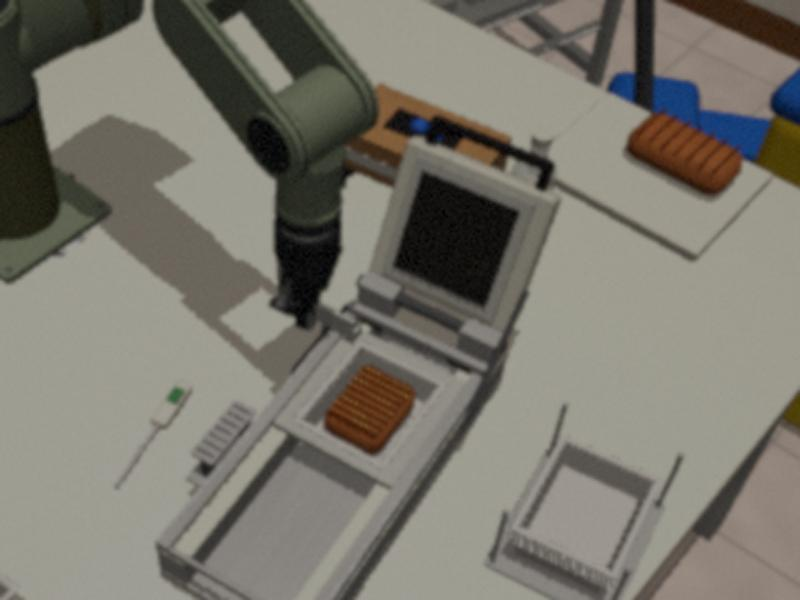

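The carrier has moved about 183 mm and nearly reaches the end stop. I creep on and watch the force.

```bash
python3 -m jog '[[0,0,-0.003,0,0,0,0],[0,0,-0.003,0,0,0,0],[0,0,0,0,0,0,0],[0,0,0,0,0,0,0]]'
python3 -m jog '[[0,0,-0.003,0,0,0,0],[0,0,-0.002,0,0,0,0],[0,0,0,0,0,0,0],[0,0,0,0,0,0,0]]'
python3 m.py
```

```text
time: 8.07
position: [0.4889, 0.0662, 0.2675]
tool_rot: [[0.987, 0.158, -0.001], [0.158, -0.987, -0.0], [-0.001, 0.0, -1.0]]
force: [-0.6, -3.4, -0.0]
gripper_width: 0.0004
time: 8.4
position: [0.4881, 0.0715, 0.2676]
tool_rot: [[0.987, 0.159, -0.0], [0.159, -0.987, 0.0], [-0.0, -0.0, -1.0]]
force: [-0.3, -2.5, -1.1]
gripper_width: -0.0001
old (np.int64(77), array([-0.18862766, -0.185692  ,  0.05919214]))
new (np.int64(72), array([0.00732919, 0.01109757, 0.05829461]))
8.45 [0.48811754 0.07148063 0.26754144] [ 0.11637751 -2.48243106 -1.39974121] front s 0.008976528834862165
```

```bash
python3 -m jog '[[0,0,-0.002,0,0,0,0],[0,0,-0.002,0,0,0,0],[0,0,0,0,0,0,0],[0,0,0,0,0,0,0]]'
python3 -m jog '[[0,0,-0.002,0,0,0,0],[0,0,-0.002,0,0,0,0],[0,0,0,0,0,0,0],[0,0,0,0,0,0,0]]'
python3 m.py
```

```text
time: 8.78
position: [0.4879, 0.0735, 0.2676]
tool_rot: [[0.987, 0.16, 0.0], [0.16, -0.987, -0.006], [-0.001, 0.006, -1.0]]
force: [0.2, -12.0, -1.7]
gripper_width: 0.0
time: 9.12
position: [0.4877, 0.0752, 0.2679]
tool_rot: [[0.987, 0.16, 0.001], [0.16, -0.987, -0.013], [-0.001, 0.013, -1.0]]
force: [0.5, -23.7, -1.5]
gripper_width: 0.0002
old (np.int64(77), array([-0.18862766, -0.185692  ,  0.05919214]))
new (np.int64(78), array([0.00828344, 0.01149771, 0.05817666]))
9.1667 [0.4877006  0.07514459 0.26791303] [  0.23125505 -24.24417004  -1.06400907] front s 0.012661560336513252
```

Solid contact: force rises to 24 N and the tab stops at 197 mm, within the stated 193–205. I back off, raise and move clear toward the robot.

```bash
python3 -m jog '[[0,0,0.01,0,0,0,0],[0,0,0.02,0,0,0,0],[0,0,0.02,0,0,0,0],[0,0,0,-0.03,0,0,0],[0,0,0,-0.03,0,0,0],[0,0,0.03,-0.03,0,0,0],[0,0,0.03,-0.03,0,0,0],[0,0,0.03,-0.02,0,0,0]]'
python3 -m jog '[[0,-0.01,0.04,0,0,0,0],[0,-0.01,0.04,0,0,0,0],[0,-0.01,0.04,0,0,0,0],[0,-0.01,0.04,0,0,0,0],[0,-0.01,0.04,0,0,0,0],[0,0,0,0,0,0,0],[0,0,0,0,0,0,0],[0,0,0,0,0,0,0]]'
python3 - <<'E'
from h import *
from m import tab
c=viewer.read_camera("scene");print(tab(c),tab(np.load("scene.npy",allow_pickle=True).item()))
print(readout.get_state()["force"])
t=viewer.read_camera("top")
ey=np.array([-.156,.988]);ex=np.array([.988,.156])
for n,cc in(("scene",c),("top",t)):
    W=cloud(cc);a=W[...,:2]@ex-.6106;s=W[...,:2]@ey;z=W[...,2]
    m=(abs(a+.117)<.012)&(s>-.24)&(s<-.16);print(n,"bar z",np.median(z[m]),m.sum())
    m=(abs(a)<.08)&(s>-.25)&(s<.2)&(z>.066)&(z<.086);print(n,"carrier s range",np.percentile(s[m],[1,99]))
    for q in("shaker","probe","waiting_tray","glove_box","spray"):
        r=spotter.find_in(n,q)[:1];print(n,q,[np.round(world(cc,*d["uv"]),3) for d in r])
h=lambda c,r0,c0:cv2.resize(c["color"][r0:r0+150,c0:c0+200],(400,300),interpolation=cv2.INTER_CUBIC)
cv2.imwrite("pics/fin.png",np.vstack([cv2.resize(c["color"][140:280,190:377],(800,600),interpolation=cv2.INTER_CUBIC)]))
cv2.imwrite("pics/fintop.png",cv2.resize(t["color"][100:235,180:360],(800,600),interpolation=cv2.INTER_CUBIC))
E
```

```text
time: 9.83
position: [0.5097, -0.0578, 0.4103]
tool_rot: [[0.987, 0.161, 0.006], [0.161, -0.987, 0.001], [0.006, -0.0, -1.0]]
force: [-0.5, -0.4, 0.4]
gripper_width: -0.0001
time: 10.5
position: [0.4915, -0.2628, 0.4064]
tool_rot: [[0.987, 0.158, 0.001], [0.158, -0.987, 0.002], [0.001, -0.002, -1.0]]
force: [0.2, 0.4, 0.6]
gripper_width: 0.0
(np.int64(72), array([0.00755939, 0.01029289, 0.05801639])) (np.int64(77), array([-0.18862766, -0.185692  ,  0.05919214]))
[-0.0564623   0.23521978  0.16820406]
scene bar z 0.08576505887832837 274
scene carrier s range [-0.24513519  0.05686173]
scene shaker [array([0.408, 0.139, 0.085])]
scene probe [array([ 0.414, -0.097,  0.012])]
scene waiting_tray [array([ 0.439, -0.471,  0.043])]
scene glove_box [array([0.321, 0.417, 0.068])]
scene spray [array([0.556, 0.456, 0.154])]
top bar z 0.08680675957293041 304
top carrier s range [-0.24361541  0.05150396]
top shaker [array([0.391, 0.155, 0.106])]
top probe [array([ 0.41 , -0.102,  0.012])]
top waiting_tray [array([ 0.407, -0.488,  0.037])]
top glove_box [array([0.359, 0.449, 0.07 ])]
top spray [array([0.529, 0.437, 0.116])]
```

View pics/fin.png

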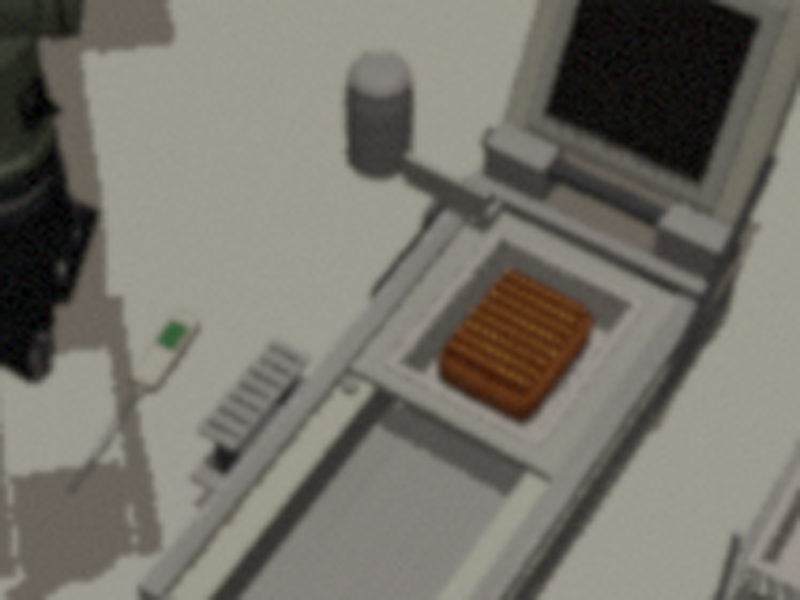

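View pics/fintop.png

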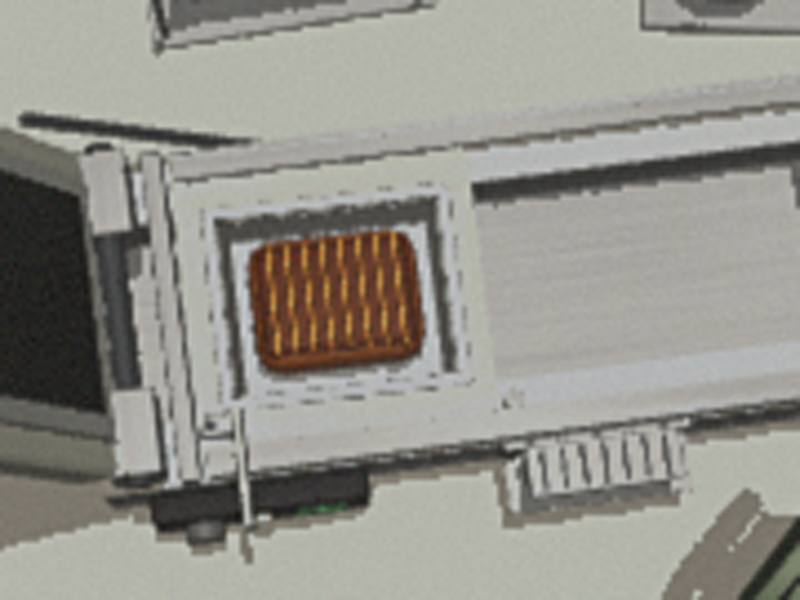

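The carrier is against the end stop (scene crop 590,240). The pin stands up behind its rear edge (scene crop 350,383; top crop 510,397), and the bar is back at about 0.087. The other things stand where they were.

```bash
python3 -c "from bench import manip;print(manip.close_job())"
```

```text
the job is handed in; nothing more can be done
None
```

The carrier is home in the sealer, the stop pin is up behind it, and the job is handed in at about 10.6 s of the 38 s allowed.

**What I did:** With the fingers shut, I pressed the catch bar about 10 mm down (about 9 N) while the carrier was still at its start. Holding it down, I pushed the tab 35 mm, which took the front edge over the pin. I then backed off a little, raised the fingertips above the guide lip, and pushed on to the end stop. The last push stopped at 24 N, with the carrier 197 mm from its start (193–205 expected). After that I moved the hand clear.

**Last checks:**
- **Catch:** both cameras put the bar top at 86–87 mm, close to the stated 88 mm for fully up. That is only about as fine as the 2 mm limit, but the pin also shows standing behind the carrier's rear edge.
- **Tray and hand:** the tray sits in the carrier, and the force on the tool was near zero once clear.
- **Other things on the bench:** most detections repeated within about 10 mm of the start. The top camera put the waiting tray about 27 mm off, but the scene camera had it within about 2 mm. The arm only passed well above it, so I took the top reading as detector error.
- **Not usable:** my depth-based reading of the carrier's front and rear edges included sealer parts, so I relied on the tab position and the pictures instead.

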